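# Cold-stamp a hive-frame side bar and hold the pressure on

## Robot

A 7-joint arm with a two-finger parallel gripper is mounted at the origin on the work surface. World frame = base frame: x ahead of the robot, y to its left, z up, the work surface at z = 0. Lengths are in m, angles in degrees, forces in N, time in s.
With the tool pointing down it reaches from about 0.425 to 0.875 m from the base axis. Payload 4.7 kg.
Tool frame: the origin (TCP) lies at the centre of the arm's flange, where the gripper is bolted on; the fingertips stand 182 mm ahead of it and the grasp point (between the pads) lies 164 mm ahead of it (env.grip_depth is the distance from the TCP to the grasp point, in m); z points along the fingers, y is the line along which they close (so a half turn about z gives the same grasp; the last joint's range is limited). The gripper opens to 87 mm and grips with 3 to 60 N. Pads are 19 mm wide; open, the fingers measure 117 mm over their backs; the gripper's body (75 mm by 190 mm) begins 51 mm behind the grasp point.
Start: joints at [73.688, 18.392, -4.016, 83.108, 1.295, 78.541, -3.26], TCP at [0.191, -0.621, 0.405] pointing down, gripper open.
Joint ranges: [-163.93, 163.93], [-17.29, 119.83], [-79.2, 71.16], [3.27, 140.29], [-89.18, 269.18], [5.43, 117.66], [-154.24, 154.24]. Speed limits (degrees/s): [147.25, 147.25, 180, 180, 180, 180, 180].

## Interface

Orientations are given as [roll, pitch, yaw] about the fixed x, y, z axes, in that order (R = Rz(yaw) Ry(pitch) Rx(roll)).
In Python, from cell import env gives the robot as it stands. The module is installed in compiled form; this text tells all that it offers.
- The arm moves only by the tool send_rows, never from a script. Its arguments are lists of equal length, an entry for each row: "xyz": the shift along the tool's x, y, z in m, a list of three; "rotation": the turn, a rotation vector about the tool's x, y, z in rad, a list of three; "jaw": the opening, from 0 (shut) to 1 (fully open). A call has 1 to 20 rows; each row shifts and turns the commanded pose from where the row before left it, along the tool's axes as they then stand; what a row does not reach is not made up. A row lasts 1/10 s, in which the tool goes at most 50 mm and 8.59 degrees, less where a joint would pass 70% of its speed; a pose out of reach is approached as far as the arm can. A call is refused whole if a number of a shift passes 0.05 or a number of a turn 0.15, either way. A call with a gripper value outside its range is refused whole. The fingers move at their own pace and stop on an object; "newtons" is the grip in N (left out, the last holds). Time passes only in rows, so rows that do not move let the fingers close. It gives the time, the measured TCP pose, the force, the opening and the grip force at its end, in the units of the state.
- env.get_obs(): the state, without advancing time (a new reading comes with each control period).
- env.read_camera(name): name is "scene" or "top"; returns a dict with "image" (384x512x3 uint8, blue, green, red), "fx", "fy", "cx", "cy" (pixels), "R" (3x3) and "t" (3): a world point X has camera coordinates R X + t. Camera axes: x right, y down, z forward; pixel columns grow to the right and rows downward; lengths in m; the calibration is good to about 2 mm. A picture is of the moment at which its call begins. There is no depth.
- env.sign_off(): hands the job in; it is judged then, once.
The state is a dict: "time_s": time; "qpos": joint angles; "joint_velocities": joint speeds; "effort": joint torques, N m; "tool_pos": TCP position; "tool_rot": TCP orientation; "force": force on the tool from outside, world axes, zero at the start; "wrist_torque": the same for the moment, N m; "grip_width": finger opening in m; "grasp_force": force on a finger pad.
Only numpy, scipy, OpenCV 4.12 (cv2) and the standard library are available. Lean on these libraries where they do the work, as an engineer would, in place of code of your own. Each camera call takes 0.05 s, during which the arm holds its last target. There are 200 camera calls.

## Task

Slide the wooden hive-frame side bar, narrow end first, into the guide slot of the bench lever press until its end is fully home against the end stop. Then pull the press lever down by its handle until the die bears on the wood, and finish while holding it there with your fingers under firm pressure, about 10 N of push at the handle beyond what the return spring takes, so that the maker's mark stays in the wood: do not let go. Leave the jar, the brush and the narrow spare strip where they lie.

Things in the scene. Friction and masses are not known exactly. Their poses are not given: they have to be found in the camera images.
- press: Green cast bench lever press, fixed, 0.24 m tall, C-frame open to front, left and right. Origin on the bench under the ram axis; x away from the robot to the column (50 to 105 mm behind the ram), y left (the infeed side), z up. Base plate 20 mm thick, x -80 to +130, y -70 to +70 mm. The head over the slot spans y -28 to +28 mm; its underside (ram bush) is 97 mm above the bench.
- slot_mouth (a point): Middle of the floor of the guide slot at its mouth: press y = +50 mm, 45 mm above the bench. Axes as the press; the bar goes in along -y. The slot is a covered steel tunnel along y, centred on press x = 0, clear width 30.5 mm, clear height 12.5 mm, from y = +50 to -40 mm. Flared lips reach out to y = +68 mm, the top lip up to 69 mm above the bench.
- end_stop (a point): Point on the face of the steel end stop, at slot floor height, middle of the slot: 60 mm to the -y side of the ram axis. The bar is home when its narrow end touches here. Axes as the press.
- ram: Round steel ram with a 16 x 16 mm die at its foot; origin mid die face, 77 mm above the bench with the lever up. Geared to the lever; it meets a bar in the slot after 22 mm of travel. Push at the grip beyond what the spring takes comes out about 2.8 times as large at the die. The mark needs 12 to 75 N held at the die; above 120 N the wood is bruised.
- lever (a joint): Lever angle, rad: 0 = up, at rest against its stop; grows as the handle is pulled down; about 0.27 when the die meets a bar in the slot, 0.37 at the end of its range without a bar. The return spring lifts it again when it is let go. Push needed at the grip: about 4 N at the start, 8 N when the die meets the wood.
- lever_pivot (a point): The lever's pivot axis (along the press's y): 85 mm behind the ram axis (+x), 185 mm above the bench, fixed.
- lever_grip (a point): Middle of the black rubber hand grip on the lever: a round sleeve 26 mm in diameter, 110 mm long, 235 mm from the pivot. The lever points from the pivot to press -x, at 0.35 rad minus the lever angle above level. 266 mm above the bench at rest, about 204 mm when the die meets the wood. Moves with the lever.
- side_bar: Loose hive-frame side bar, pale bare wood, lying flat, 232 x 35 x 10 mm, 35 g. Origin mid underside; x along it, +x to the narrow end. Narrow leg 28 mm wide, x = -18 to +116 mm; shouldered end 35 mm wide (too wide for the slot), x = -34 to -116 mm, good to grip across at x = -70. Both ends notched. Home in the press its origin is at press y = +56 mm.
- bar_tip (a point): Middle of the underside edge of the side bar's narrow end (x = +116 mm of the bar; axes as the bar).
- jar: Closed jar of amber wood stain, 76 mm in diameter, 95 mm tall; leave alone.
- brush: Flat brush, 200 mm long, lying on the bench; leave alone.
- bottom_bar: Spare narrow wooden strip, 300 x 20 x 10 mm, straight sided, lying on the bench; leave alone.
- rail_end (a point): Outer end, top middle, of the infeed rail: press y = +200 mm, 45 mm above the bench. The rail is a steel strip 16 mm wide that carries the bar level with the slot's floor from here to the mouth. Axes as the press.
Not all that is in view belongs to the job. What is shaped like the side_bar but orange is not meant.

How it is judged:
By the outcome, as a careful person would: the job done as asked, in the order asked, and still so for the second after the job is handed in, while the arm keeps its last pose, push and grip.
It also fails if it takes over 64 s, if anything falls off the work surface, if the arm or the gripper's body presses on something with over 40 N, if the wrist force passes 120 N, or if a joint passes its speed limit or range.

## Working session

There is one attempt and no reset: what is moved stays moved. The work goes in short steps, Python scripts to look and compute and a tool call to move; the robot and the scene stay as the last step left them, time stands still between calls to the robot, and variables do not carry over. Pictures are saved under pics/ and viewed, at most 10 in all, crops included, and the job is handed in when it is done.

Besides the shell and the picture viewer there is one more tool, called after ">>>" by a JSON object that holds its "method" and its "body", one argument or row to a line. send_rows: Moves the arm, as the interface text tells. Its arguments: {"type":"object","properties":{"xyz":{"type":"array"},"rotation":{"type":"array"},"jaw":{"type":"array"},"newtons":{"type":"number"}},"required":["xyz","rotation","jaw"]}

```bash
mkdir -p pics; cat > h.py <<'E'
import numpy as np, cv2
from cell import env
def ray(c,u,v,z):
    R=np.array(c["R"]);t=np.array(c["t"]);d=R.T@np.array([(u-c["cx"])/c["fx"],(v-c["cy"])/c["fy"],1]);o=-R.T@t
    return o+d*(z-o[2])/d[2]
def proj(c,X):
    p=np.array(c["R"])@np.array(X)+np.array(c["t"]);return np.array([c["fx"]*p[0]/p[2]+c["cx"],c["fy"]*p[1]/p[2]+c["cy"]])
E
python3 - <<'E'
from h import *
print(env.get_obs())
for n in("scene","top"):
    c=env.read_camera(n);im=c["image"];cv2.imwrite(f"pics/{n}0.png",cv2.resize(im,(800,600),interpolation=cv2.INTER_CUBIC));cv2.imwrite(f"{n}0_raw.png",im)
    R=np.array(c["R"]);print(n,c["fx"],c["fy"],c["cx"],c["cy"],-R.T@np.array(c["t"]),R[2])
E
```

```text
{'time_s': 0.0, 'qpos': array([73.68745561, 18.43972764, -4.01371197, 83.17575044,  1.29503663,
       78.5405402 , -3.26005146]), 'joint_velocities': array([-0.05621998, -0.06187839,  0.04818324, -0.02496324,  0.04293902,
       -0.0557327 ,  0.02869626]), 'effort': array([ 5.80588294e-04, -4.91288424e+01, -4.03676005e-01, -3.12530673e+01,
       -6.37987931e-02,  4.37390408e-02,  1.95732950e-04]), 'tool_pos': array([ 0.19123771, -0.62101397,  0.40364592]), 'tool_rot': array([-1.79889220e+02,  6.39560144e-03,  1.71205482e+01]), 'force': array([-0.09389758, -0.93458405, -0.06490172]), 'wrist_torque': array([ 0.03605082,  0.00868033, -0.00195071]), 'grasp_force': 0.0, 'grip_width': 0.08704731983219821}
scene 460.27660148348986 460.27660148348986 252.27212128500884 193.85673821438286 [1.25989193 0.8026797  0.82083257] [-0.58301646 -0.627792   -0.51572184]
top 415.53300787683906 415.53300787683906 262.6989398004863 190.9349802990248 [0.43474281 0.04939322 1.52294332] [ 0.10247134  0.00440826 -0.99472619]
```

View pics/scene0.png

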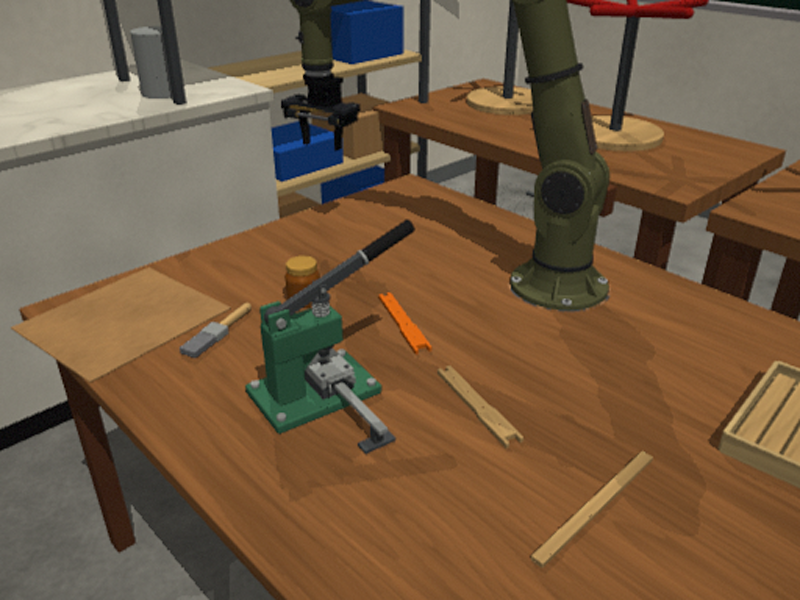

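View pics/top0.png

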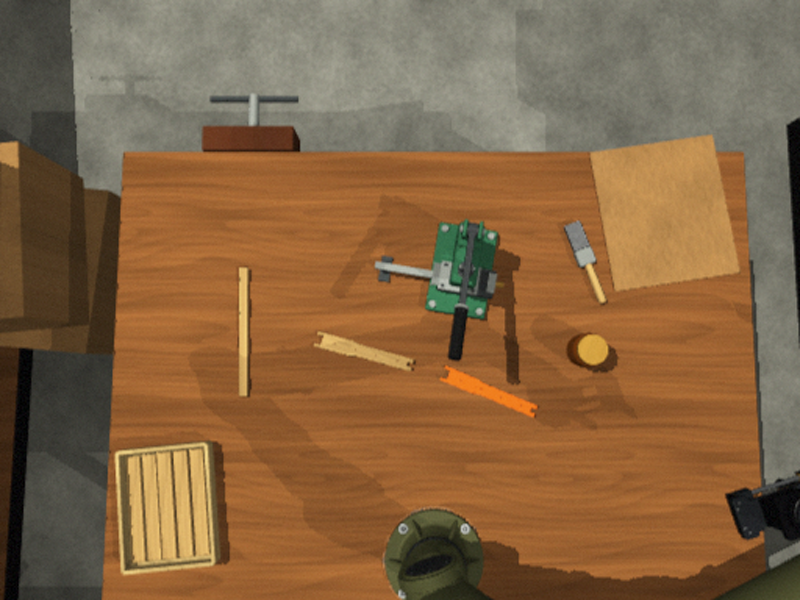

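Scene view: press at about (310,360), its rail end at (375,437), side bar from (442,370) to (515,438), orange decoy at (405,320), spare strip at (590,510), brush at (215,330) and jar at (300,275). Top view: side bar from (316,340) to (413,366) with its narrow end towards the right, rail end at (383,267), lever grip at (458,335).

```bash
python3 - <<'E'
from h import *
im=cv2.imread("top0_raw.png");cv2.imwrite("pics/topcrop.png",cv2.resize(im[132:242,195:341],(800,602),interpolation=cv2.INTER_CUBIC)[:600])
im=cv2.imread("scene0_raw.png");cv2.imwrite("pics/scenecrop.png",cv2.resize(im[135:295,150:363],(798,600),interpolation=cv2.INTER_CUBIC))
c=env.read_camera("top");hsv=cv2.cvtColor(c["image"],cv2.COLOR_BGR2HSV)
print("bar hsv",hsv[223,225],"bench",hsv[200,215])
m=cv2.inRange(hsv,(14,50,130),(30,150,255));m[:190]=0;m[:,:195]=0;m[245:]=0;m[:,275:]=0
n,l,s,ct=cv2.connectedComponentsWithStats(m);i=1+s[1:,4].argmax();print(s[i],ct[i])
p=np.argwhere(l==i)[:,::-1]
W=np.array([ray(c,u,v,.010)[:2] for u,v in p]);r=cv2.minAreaRect(W.astype(np.float32)*1000);print(r,cv2.boxPoints(r))
ctr=W.mean(0);e=np.linalg.svd(W-ctr)[2][0];e=e*np.sign(-e[1]);a=(W-ctr)@e;b=(W-ctr)@[-e[1],e[0]]
print(ctr,e,np.degrees(np.arctan2(e[1],e[0])),a.min(),a.max())
for k in np.arange(-.12,.13,.02):
    q=b[abs(a-k)<.008]; print(round(k,2),len(q),np.round([q.min(),q.max()],4) if len(q) else 0)
E
```

```text
bar hsv [ 19 136 207] bench [ 13 172 159]
[201 212  63  25 526] [231.46387833 224.54372624]
((466.7012634277344, 166.4266357421875), (229.52410888671875, 36.29062271118164), 74.15192413330078) [[417.90558   60.98204 ]
 [452.81677   51.071518]
 [515.49695  271.87122 ]
 [480.58575  281.78174 ]]
[0.467911   0.16951438] [-0.26761141 -0.96352693] -105.52218091154384 -0.11139208591360795 0.11800734400226871
-0.12 0 0
-0.1 28 [-0.017   0.0174]
-0.08 44 [-0.0181  0.0178]
-0.06 44 [-0.0176  0.0176]
-0.04 43 [-0.0172  0.018 ]
-0.02 39 [-0.0168  0.015 ]
0.0 35 [-0.0144  0.0138]
0.02 35 [-0.0146  0.0133]
0.04 34 [-0.0132  0.0141]
0.06 35 [-0.0133  0.0145]
0.08 36 [-0.0138  0.0149]
0.1 36 [-0.014   0.0138]
0.12 9 [-0.0111  0.0117]
```

View pics/topcrop.png

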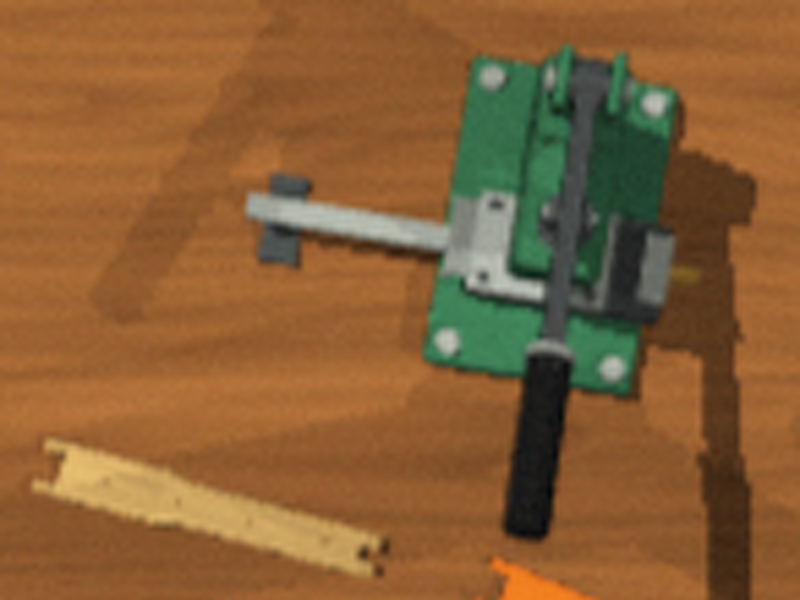

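View pics/scenecrop.png

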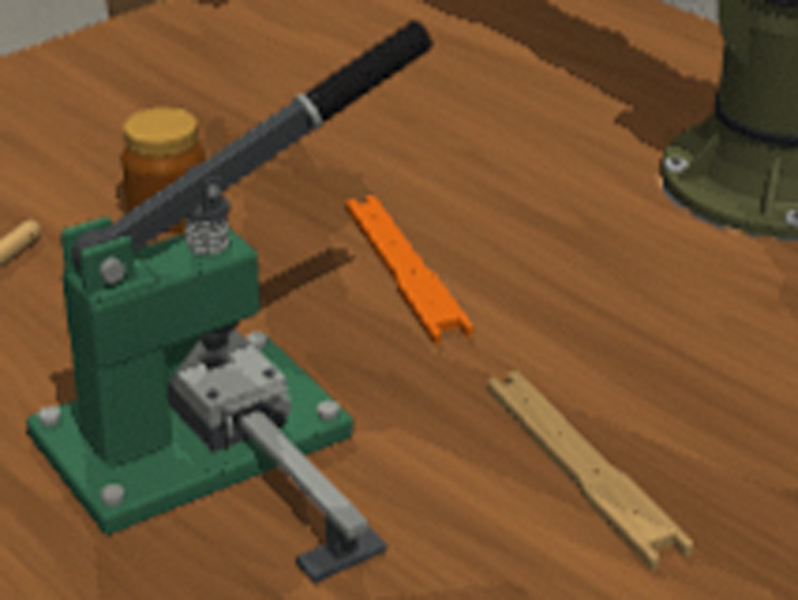

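Top crop: base-plate corners at (475,58), (680,90), (633,397), (424,362), rail end at (248,206), slot block at (485,240), grip from (550,355) to (527,535). Scene crop: plate corners at (28,422), (105,522), (352,422), rail end at (349,528), grip from (315,105) to (420,38).

```bash
cat > fit.py <<'E'
from h import *
from scipy.optimize import least_squares
T=env.read_camera("top");S=env.read_camera("scene")
gt=lambda u,v:((u+.5)/5.479-.5+195,(v+.5)/5.479-.5+132)
gs=lambda u,v:((u+.5)/3.748-.5+150,(v+.5)/3.748-.5+135)
P=[(T,gt(475,58),(.13,.07,.02)),(T,gt(680,90),(.13,-.07,.02)),(T,gt(633,395),(-.08,-.07,.02)),(T,gt(424,361),(-.08,.07,.02)),
(T,gt(248,206),(0,.2,.045)),(S,gs(28,422),(.13,-.07,.02)),(S,gs(105,522),(.13,.07,.02)),(S,gs(352,424),(-.08,.07,.02)),(S,gs(349,528),(0,.2,.045)),
(T,gt(551,355),(.085-.18*np.cos(.35),0,.185+.18*np.sin(.35))),(T,gt(527,535),(.085-.29*np.cos(.35),0,.185+.29*np.sin(.35)))]
def W(q,p):
    c,s=np.cos(q[2]),np.sin(q[2]);return np.array([q[0]+c*p[0]-s*p[1],q[1]+s*p[0]+c*p[1],p[2]])
def f(q): return np.concatenate([proj(c,W(q,p))-uv for c,uv,p in P])
r=least_squares(f,[.6,0,-.1],loss="soft_l1");q=r.x
if __name__=="__main__":
    print("press",q[:2],np.degrees(q[2]));print(np.round(f(q).reshape(-1,2),1))
    for n,p in dict(mouth=(0,.05,.045),stop=(0,-.06,.045),railend=(0,.2,.045),grip=(.085-.235*np.cos(.35),0,.266),griphome=(0,.126,.05),gripd=(.085-.235*np.cos(.08),0,.204)).items():print(n,W(q,p))
    for nm,uv in(("tipT",gt(378,556)),("tailT",gt(42,465))):print(nm,ray(T,*uv,.01))
    # scene: tip corners / tail corners top edges
    for a in[(490,382),(520,373),(660,553),(690,540)]:print("sc",ray(S,*gs(*a),.01))
E
python3 fit.py
```

```text
press [ 0.63330836 -0.05900677] -9.593519743447969
[[-0.2 -0.9]
 [ 0.  -0.5]
 [-0.3  0.1]
 [-0.3 -0.1]
 [-0.  -0.3]
 [-1.3 -1.4]
 [-0.5 -0.8]
 [ 1.1 -1.7]
 [ 2.8 -0.4]
 [-0.  -0.3]
 [-0.3 -0.1]]
mouth [ 0.64164122 -0.00970602  0.045     ]
stop [ 0.62330893 -0.11816766  0.045     ]
railend [0.66663981 0.13819621 0.045     ]
grip [ 0.49945429 -0.03638262  0.266     ]
griphome [0.65430717 0.06523111 0.05      ]
gripd [ 0.48614722 -0.03413344  0.204     ]
tipT [0.43716261 0.05279108 0.01      ]
tailT [0.49714732 0.27601678 0.01      ]
sc [0.4494061  0.05181243 0.01      ]
sc [0.42331638 0.05972386 0.01      ]
sc [0.5063746  0.27019739 0.01      ]
sc [0.48067324 0.27595292 0.01      ]
```

>>> {"method": "send_rows", "body": {
  "xyz": [
    [0.035,-0.026,-0.01],
    [0.035,-0.026,-0.01],
    [0.035,-0.026,-0.01],
    [0.035,-0.026,-0.01],
    [0.035,-0.026,-0.01],
    [0.035,-0.026,-0.01],
    [0.035,-0.026,-0.01],
    [0.035,-0.026,-0.01],
    [0.035,-0.026,-0.01],
    [0.035,-0.026,-0.01],
    [0.035,-0.026,0],
    [0.035,-0.026,0],
    [0.011,-0.042,0],
    [0.011,-0.042,0],
    [0.011,-0.042,0],
    [0.011,-0.042,0],
    [0.011,-0.042,0],
    [0.011,-0.042,0],
    [0.011,-0.042,0],
    [0.011,-0.042,0]
  ],
  "rotation": [
    [0,0,0],
    [0,0,0],
    [0,0,0],
    [0,0,0],
    [0,0,0],
    [0,0,0],
    [0,0,0],
    [0,0,0],
    [0,0,0],
    [0,0,0],
    [0,0,0],
    [0,0,0],
    [0,0,0],
    [0,0,0],
    [0,0,0],
    [0,0,0],
    [0,0,0],
    [0,0,0],
    [0,0,0],
    [0,0,0]
  ],
  "jaw": [1,1,1,1,1,1,1,1,1,1,1,1,1,1,1,1,1,1,1,1]
}}

```text
time_s: 2.25
tool_pos: [0.4855, 0.1493, 0.5049]
tool_rot: [179.9, -0.0, 17.1]
force: [0.8, -0.1, 0.4]
grip_width: 0.0873
grasp_force: 0.0
```

>>> {"method": "send_rows", "body": {
  "xyz": [
    [0.0124,-0.0402,0],
    [0.0124,-0.0402,0],
    [0,0,0.04],
    [0,0,0.04],
    [0,0,0.04],
    [0,0,0.04],
    [0,0,0.04],
    [0,0,0.04],
    [0,0,0.015],
    [0,0,0]
  ],
  "rotation": [
    [0,0,0],
    [0,0,0],
    [0,0,-0.1436],
    [0,0,-0.1436],
    [0,0,-0.1436],
    [0,0,-0.1436],
    [0,0,-0.1436],
    [0,0,-0.1436],
    [0,0,-0.1436],
    [0,0,0]
  ],
  "jaw": [1,1,1,1,1,1,1,1,1,1]
}}

```text
time_s: 3.25
tool_pos: [0.485, 0.2309, 0.247]
tool_rot: [-179.7, 0.1, 74.7]
force: [0.8, -0.0, 0.2]
grip_width: 0.0875
grasp_force: 0.0
```

>>> {"method": "send_rows", "body": {
  "xyz": [
    [0,0,0.03],
    [0,0,0.02],
    [0,0,0.013],
    [0,0,0],
    [0,0,0],
    [0,0,0],
    [0,0,0],
    [0,0,0],
    [0,0,0],
    [0,0,0],
    [0,0,0]
  ],
  "rotation": [
    [0,0,0],
    [0,0,0],
    [0,0,0],
    [0,0,0],
    [0,0,0],
    [0,0,0],
    [0,0,0],
    [0,0,0],
    [0,0,0],
    [0,0,0],
    [0,0,0]
  ],
  "jaw": [1,1,1,1,0.3,0.3,0.3,0.3,0.3,0.3,0.3],
  "newtons": 25
}}

```text
time_s: 4.35
tool_pos: [0.4861, 0.2317, 0.1867]
tool_rot: [-180.0, 0.0, 74.7]
force: [-0.0, 0.2, 0.5]
grip_width: 0.0393
grasp_force: 0.0
```

>>> {"method": "send_rows", "body": {
  "xyz": [
    [0,0,0.002],
    [0,0,0],
    [0,0,0],
    [0,0,0],
    [0,0,0]
  ],
  "rotation": [
    [0,0,0],
    [0,0,0],
    [0,0,0],
    [0,0,0],
    [0,0,0]
  ],
  "jaw": [0.3,0.3,0.3,0.3,0.3],
  "newtons": 25
}}

```text
time_s: 4.85
tool_pos: [0.4862, 0.232, 0.1859]
tool_rot: [180.0, 0.1, 74.7]
force: [-3.6, -1.7, 11.2]
grip_width: 0.0348
grasp_force: 25.0
```

>>> {"method": "send_rows", "body": {
  "xyz": [
    [0,0,-0.01],
    [0,0,-0.03],
    [0,0,-0.04],
    [0.0055,0.0384,0],
    [0.0055,0.0384,0],
    [0.0055,0.0384,0],
    [0.0055,0.0384,0],
    [0.0055,0.0384,0],
    [0,0,0],
    [0,0,0],
    [0,0,0]
  ],
  "rotation": [
    [0,0,0],
    [0,0,0],
    [0,0,0],
    [0,0,0],
    [0,0,0],
    [0,0,0],
    [0,0,0],
    [0,0,0],
    [0,0,-0.05],
    [0,0,-0.05],
    [0,0,0]
  ],
  "jaw": [0.3,0.3,0.3,0.3,0.3,0.3,0.3,0.3,0.3,0.3,0.3]
}}

```text
time_s: 5.95
tool_pos: [0.6787, 0.2076, 0.2643]
tool_rot: [-179.9, -0.0, 80.4]
force: [-0.1, -0.5, -0.2]
grip_width: 0.0348
grasp_force: 25.0
```

```bash
python3 - <<'E'
from h import *
o=env.get_obs();print(o["tool_pos"],o["tool_rot"],o["force"],o["grip_width"])
t=env.read_camera("top")["image"];s=env.read_camera("scene")["image"]
a=cv2.resize(t[120:220,190:323],(532,400),interpolation=cv2.INTER_CUBIC)
cv2.imwrite("pics/t1.png",cv2.resize(t[130:205,205:305],(800,600),interpolation=cv2.INTER_CUBIC))
cv2.imwrite("pics/s1.png",cv2.resize(s[180:315,190:370],(800,600),interpolation=cv2.INTER_CUBIC))
E
```

```text
[0.67866063 0.20760092 0.26427571] [-1.79934111e+02 -2.72125297e-02  8.04420217e+01] [-0.07929482 -0.45810874 -0.18588121] 0.03482747845719648
```

View pics/t1.png

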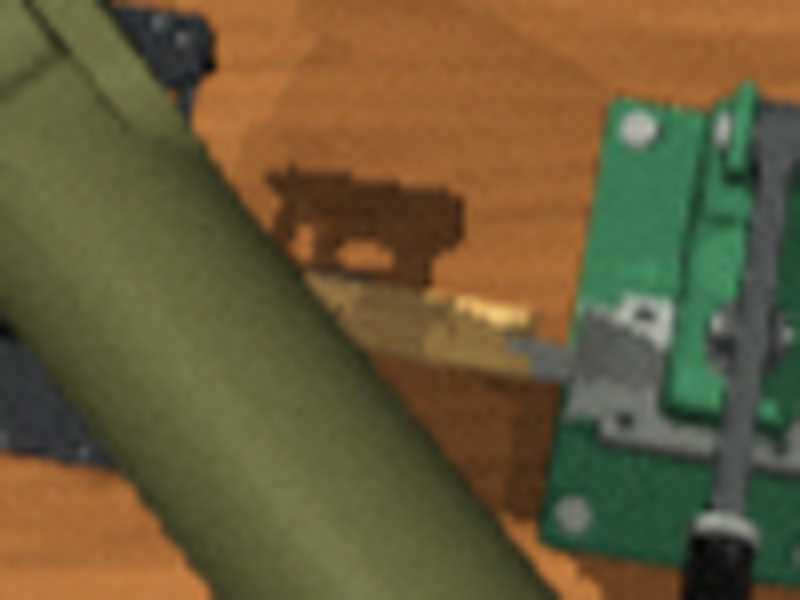

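View pics/s1.png

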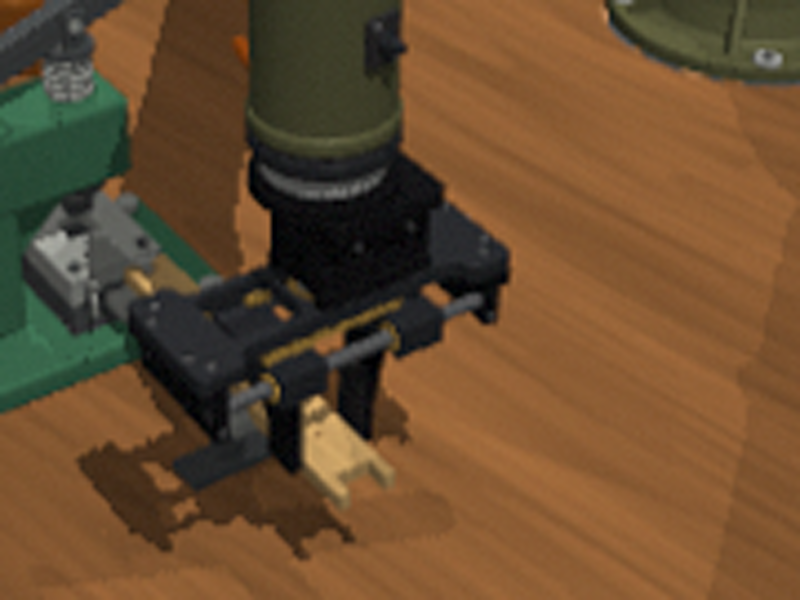

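The bar is held level. In the top crop its tip is at about (530,343), with its lower edge running from (370,352) to (528,378) and the slot mouth lips at (580,365).

```bash
python3 - <<'E'
from fit import *
g=lambda u,v:((u+.5)/8-.5+205,(v+.5)/8-.5+130)
def inv(X):
    c,s=np.cos(q[2]),np.sin(q[2]);d=X[:2]-q[:2];return np.round([c*d[0]+s*d[1],-s*d[0]+c*d[1]],4)
for z in(.088,.083):
    for p in[(530,343),(533,312),(528,378),(370,352),(460,299)]:print(z,p,inv(ray(T,*g(*p),z)))
E
```

```text
0.088 (530, 343) [-0.0005  0.0877]
0.088 (533, 312) [0.0132 0.0886]
0.088 (528, 378) [-0.0158  0.086 ]
0.088 (370, 352) [-0.016   0.1558]
0.088 (460, 299) [0.0135 0.121 ]
0.083 (530, 343) [0.0002 0.0877]
0.083 (533, 312) [0.014  0.0887]
0.083 (528, 378) [-0.0151  0.086 ]
0.083 (370, 352) [-0.0154  0.156 ]
0.083 (460, 299) [0.0143 0.1212]
```

>>> {"method": "send_rows", "body": {
  "xyz": [
    [0,0.0005,0.015],
    [0,0,0.012],
    [0,0,0.004],
    [0,0,0],
    [-0.01,0,0],
    [-0.01,0,0],
    [-0.01,0,0],
    [-0.01,0,0],
    [0,0,0]
  ],
  "rotation": [
    [0,0,0],
    [0,0,0],
    [0,0,0],
    [0,0,0],
    [0,0,0],
    [0,0,0],
    [0,0,0],
    [0,0,0],
    [0,0,0]
  ],
  "jaw": [0.3,0.3,0.3,0.3,0.3,0.3,0.3,0.3,0.3]
}}

```text
time_s: 7.05
tool_pos: [0.6729, 0.1651, 0.2338]
tool_rot: [180.0, 0.1, 80.2]
force: [-0.7, -0.0, -0.3]
grip_width: 0.0344
grasp_force: 25.0
```

>>> {"method": "send_rows", "body": {
  "xyz": [
    [-0.01,0,0.0005],
    [-0.01,0,0.0005],
    [-0.01,0,0],
    [-0.01,0,0],
    [-0.01,0,0],
    [-0.01,0,0],
    [-0.01,0,0],
    [-0.01,0,0],
    [-0.01,0,0],
    [0,0,0]
  ],
  "rotation": [
    [0,0,0],
    [0,0,0],
    [0,0,0],
    [0,0,0],
    [0,0,0],
    [0,0,0],
    [0,0,0],
    [0,0,0],
    [0,0,0],
    [0,0,0]
  ],
  "jaw": [0.3,0.3,0.3,0.3,0.3,0.3,0.3,0.3,0.3,0.3]
}}

```text
time_s: 8.05
tool_pos: [0.6576, 0.077, 0.2325]
tool_rot: [180.0, 0.1, 80.3]
force: [0.4, -0.4, -0.5]
grip_width: 0.0345
grasp_force: 25.0
```

>>> {"method": "send_rows", "body": {
  "xyz": [
    [-0.004,0,0],
    [-0.003,0,0],
    [-0.003,0,0],
    [-0.002,0,0],
    [-0.002,0,0],
    [0,0,0],
    [0,0,0]
  ],
  "rotation": [
    [0,0,0],
    [0,0,0],
    [0,0,0],
    [0,0,0],
    [0,0,0],
    [0,0,0],
    [0,0,0]
  ],
  "jaw": [0.3,0.3,0.3,0.3,0.3,0.3,0.3]
}}

```text
time_s: 8.75
tool_pos: [0.6551, 0.0657, 0.2327]
tool_rot: [180.0, -0.0, 80.4]
force: [-0.0, 0.7, -0.8]
grip_width: 0.0348
grasp_force: 25.0
```

>>> {"method": "send_rows", "body": {
  "xyz": [
    [-0.0015,0,0],
    [-0.0015,0,0],
    [-0.001,0,0],
    [0,0,0]
  ],
  "rotation": [
    [0,0,0],
    [0,0,0],
    [0,0,0],
    [0,0,0]
  ],
  "jaw": [0.3,0.3,0.3,0.3]
}}

```text
time_s: 9.15
tool_pos: [0.6545, 0.0641, 0.2333]
tool_rot: [180.0, -0.3, 80.6]
force: [1.2, 5.7, 0.3]
grip_width: 0.0342
grasp_force: 25.0
```

>>> {"method": "send_rows", "body": {
  "xyz": [
    [-0.0015,0,0],
    [-0.001,0,0],
    [0,0,0]
  ],
  "rotation": [
    [0,0,0],
    [0,0,0],
    [0,0,0]
  ],
  "jaw": [0.3,0.3,0.3]
}}

```text
time_s: 9.45
tool_pos: [0.6541, 0.0635, 0.2337]
tool_rot: [179.9, -0.4, 80.6]
force: [1.4, 9.1, -1.1]
grip_width: 0.0343
grasp_force: 25.0
```

>>> {"method": "send_rows", "body": {
  "xyz": [
    [0,0,0.001],
    [0,0,0],
    [0,0,0],
    [0,0,0],
    [0,0,0],
    [0,0,0],
    [0,0,-0.02],
    [0,0,-0.03],
    [0,0,-0.04],
    [0,0,0]
  ],
  "rotation": [
    [0,0,0],
    [0,0,0],
    [0,0,0],
    [0,0,0],
    [0,0,0],
    [0,0,0],
    [0,0,0],
    [0,0,0],
    [0,0,0],
    [0,0,0]
  ],
  "jaw": [0.3,0.8,0.8,0.8,0.8,0.8,0.8,0.8,0.8,0.8]
}}

```text
time_s: 10.45
tool_pos: [0.6557, 0.0601, 0.3279]
tool_rot: [179.5, -0.1, 80.4]
force: [0.7, -0.3, 0.8]
grip_width: 0.0697
grasp_force: 0.0
```

>>> {"method": "send_rows", "body": {
  "xyz": [
    [0,0,-0.044],
    [0,0,-0.044],
    [0,0,-0.044],
    [0,0,-0.043],
    [-0.0242,-0.0275,0],
    [-0.0242,-0.0275,0],
    [-0.0242,-0.0275,0],
    [-0.0242,-0.0275,0],
    [-0.0242,-0.0275,0],
    [0,0,0],
    [0,0,0],
    [0,0,0],
    [0,0,0],
    [0,0,0],
    [0,0,0],
    [0,0,0],
    [0,0,0],
    [0,0,0],
    [0,0,0],
    [0,0,0]
  ],
  "rotation": [
    [0,0,0],
    [0,0,0],
    [0,0,0],
    [0,0,0],
    [0,0,0],
    [0,0,0],
    [0,0,0],
    [0,0,0],
    [0,0,0],
    [0,0,-0.1428],
    [0,0,-0.1428],
    [0,0,-0.1428],
    [0,0,-0.1428],
    [0,0,-0.1428],
    [0,0,-0.1428],
    [0,0,-0.1428],
    [0,0,-0.1428],
    [0,0,-0.1428],
    [0,0,-0.1428],
    [0,0,-0.1428]
  ],
  "jaw": [0.8,0.8,0.8,0.8,0.8,0.8,0.8,0.8,0.8,0.8,0.8,0.8,0.8,0.8,0.8,0.8,0.8,0.8,0.8,0.8]
}}

```text
time_s: 12.45
tool_pos: [0.4982, -0.0374, 0.4964]
tool_rot: [-180.0, -0.0, 170.8]
force: [0.7, 0.1, 0.7]
grip_width: 0.0695
grasp_force: 0.0
```

```bash
python3 - <<'E'
from fit import *
o=env.get_obs();print(o["tool_pos"],o["tool_rot"],np.round(o["qpos"],1))
s=S["image"]
cv2.imwrite("pics/s2.png",cv2.resize(s[120:300,130:370],(800,600),interpolation=cv2.INTER_CUBIC))
for p in[(0,.172,.055),(.0175,.172,.055),(-.0175,.172,.055),(0,.2,.045)]:
    a=proj(S,W(q,p));print(p,(a-[130,120]+.5)*3.333)
E
```

```text
[ 0.49822613 -0.03735672  0.49640159] [-1.79971217e+02 -2.27000968e-02  1.70456047e+02] [ 57.    0.  -55.   93.8   0.1  86.2  82.4]
(0, 0.172, 0.055) [366.85946414 488.50232819]
(0.0175, 0.172, 0.055) [347.38904387 496.7249429 ]
(-0.0175, 0.172, 0.055) [386.05975256 480.39379373]
(0, 0.2, 0.045) [386.63401669 518.76941138]
```

View pics/s2.png

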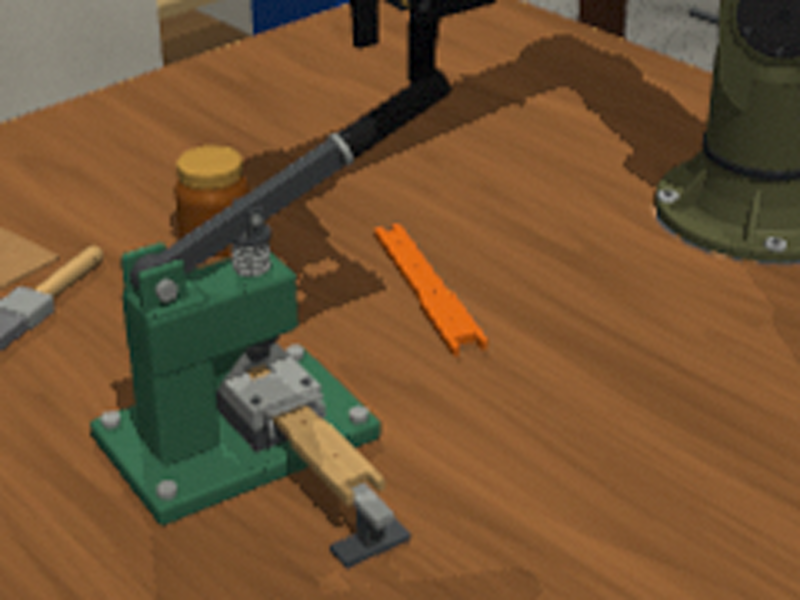

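The bar lies in the slot with its tail corners at (350,497) and (382,480), which matches the predicted home position. The gripper is above the lever grip at (400,105).

>>> {"method": "send_rows", "body": {
  "xyz": [
    [0,0,0.025],
    [0,0,0.025],
    [0,0,0.016],
    [0,0,0],
    [0,0,0],
    [0,0,0],
    [0,0,0],
    [0,0,0],
    [0,0,0],
    [0,0,0],
    [0,0,0]
  ],
  "rotation": [
    [0,0,0],
    [0,0,0],
    [0,0,0],
    [0,0,0],
    [0,0,0],
    [0,0,0],
    [0,0,0],
    [0,0,0],
    [0,0,0],
    [0,0,0],
    [0,0,0]
  ],
  "jaw": [0.8,0.8,0.8,0.15,0.15,0.15,0.15,0.15,0.15,0.15,0.15],
  "newtons": 45
}}

```text
time_s: 13.65
tool_pos: [0.4983, -0.0383, 0.431]
tool_rot: [-179.9, 0.0, 170.4]
force: [-0.9, -5.1, 1.9]
grip_width: 0.0246
grasp_force: 45.0
```

>>> {"method": "send_rows", "body": {
  "xyz": [
    [0.0026,-0.001,0.0075],
    [0.0023,0,0.0075],
    [0.0021,0,0.0075],
    [0.0018,0,0.0075],
    [0.0015,0,0.0075],
    [0.0012,0,0.0075],
    [0,0,0],
    [0,0,0]
  ],
  "rotation": [
    [0,0,0],
    [0,0,0],
    [0,0,0],
    [0,0,0],
    [0,0,0],
    [0,0,0],
    [0,0,0],
    [0,0,0]
  ],
  "jaw": [0.15,0.15,0.15,0.15,0.15,0.15,0.15,0.15]
}}

```text
time_s: 14.45
tool_pos: [0.487, -0.0366, 0.3867]
tool_rot: [-179.9, 0.0, 170.4]
force: [-4.8, -2.0, 8.5]
grip_width: 0.0248
grasp_force: 45.0
```

>>> {"method": "send_rows", "body": {
  "xyz": [
    [0.0012,0,0.005],
    [0.001,0,0.005],
    [0.0008,0,0.004],
    [0,0,0],
    [0,0,0]
  ],
  "rotation": [
    [0,0,0],
    [0,0,0],
    [0,0,0],
    [0,0,0],
    [0,0,0]
  ],
  "jaw": [0.15,0.15,0.15,0.15,0.15]
}}

```text
time_s: 14.95
tool_pos: [0.4847, -0.0362, 0.3734]
tool_rot: [-179.9, 0.2, 170.4]
force: [-2.3, -2.0, 9.5]
grip_width: 0.025
grasp_force: 45.0
```

>>> {"method": "send_rows", "body": {
  "xyz": [
    [0.0003,0,0.002],
    [0.0003,0,0.002],
    [0,0,0.0015],
    [0,0,0],
    [0,0,0]
  ],
  "rotation": [
    [0,0,0],
    [0,0,0],
    [0,0,0],
    [0,0,0],
    [0,0,0]
  ],
  "jaw": [0.15,0.15,0.15,0.15,0.15]
}}

```text
time_s: 15.45
tool_pos: [0.4843, -0.036, 0.3692]
tool_rot: [-179.9, 0.2, 170.4]
force: [-5.6, -2.0, 16.1]
grip_width: 0.0248
grasp_force: 45.0
```

>>> {"method": "send_rows", "body": {
  "xyz": [
    [0.0003,0,0.001],
    [0,0,0],
    [0,0,0],
    [0,0,0],
    [0,0,0]
  ],
  "rotation": [
    [0,0,0],
    [0,0,0],
    [0,0,0],
    [0,0,0],
    [0,0,0]
  ],
  "jaw": [0.15,0.15,0.15,0.15,0.15]
}}

```text
time_s: 15.95
tool_pos: [0.4842, -0.0359, 0.369]
tool_rot: [-179.9, 0.2, 170.4]
force: [-6.8, -2.6, 22.6]
grip_width: 0.0251
grasp_force: 45.0
```

>>> {"method": "send_rows", "body": {
  "xyz": [
    [0,0,-0.0005],
    [0,0,0],
    [0,0,0],
    [0,0,0],
    [0,0,0],
    [0,0,0],
    [0,0,0],
    [0,0,0],
    [0,0,0],
    [0,0,0]
  ],
  "rotation": [
    [0,0,0],
    [0,0,0],
    [0,0,0],
    [0,0,0],
    [0,0,0],
    [0,0,0],
    [0,0,0],
    [0,0,0],
    [0,0,0],
    [0,0,0]
  ],
  "jaw": [0.15,0.15,0.15,0.15,0.15,0.15,0.15,0.15,0.15,0.15]
}}

```text
time_s: 16.95
tool_pos: [0.4842, -0.0359, 0.3691]
tool_rot: [-179.9, 0.2, 170.4]
force: [-4.8, -2.4, 18.8]
grip_width: 0.0246
grasp_force: 45.0
```

```bash
python3 - <<'E'
from h import *
s=env.read_camera("scene")["image"];cv2.imwrite("pics/s3.png",cv2.resize(s[120:300,130:370],(800,600),interpolation=cv2.INTER_CUBIC))
print(env.get_obs()["force"])
E
```

```text
[-5.95333226 -1.96430041 19.76944694]
```

View pics/s3.png

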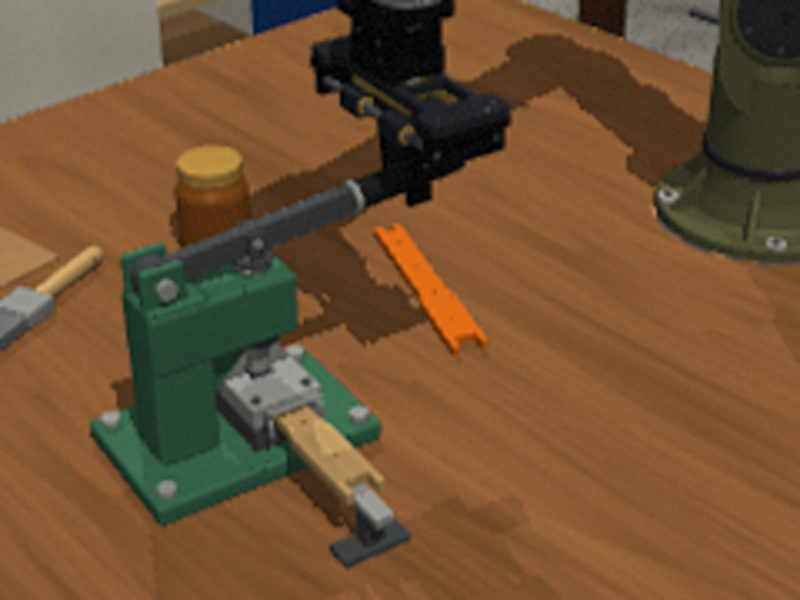

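The lever is held down by its grip at (400,185), the die is on the bar at (262,365), and the bar's tail is still at (365,490). The push reads about 19 N, which is 8 N for the spring plus about 11 N.

```bash
python3 -c "
from cell import env
print(env.sign_off())"
```

```text
the job is handed in; nothing more can be done
None
```

The job is handed in: the side bar is home against the end stop, and the gripper holds the lever down with about 19 N at the handle (about 11 N beyond the spring), with the jar, brush and spare strip left alone.

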